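# Latch the clamp over the loaded sample nest

### The arm

A 6-joint arm with a two-finger parallel gripper is mounted at the origin on the work surface. World frame = base frame: x ahead of the robot, y to its left, z up, the work surface at z = 0. Lengths are in mm, angles in rad, forces in N, time in s.
With the tool pointing down it reaches from about 350 to 925 mm from the base axis. Payload 6.4 kg.
Tool frame: the origin (TCP) lies at the very end of the fingers, on their centre line; the grasp point (between the pads) lies 19 mm behind it; z points along the fingers, y is the line along which they close (so a half turn about z gives the same grasp; the last joint's range is limited). The gripper opens to 85 mm and grips with 20 to 120 N. Pads are 22 mm wide; open, the fingers measure 114 mm over their backs; the gripper's body (76 mm by 85 mm) begins 54 mm behind the grasp point. The pads swing forward as they close: fully open they stand 13 mm farther back than shut.
Start: joints at [1.02, 0.245, 1.558, -0, 1.339, -0.174], TCP at [239.163, 604.413, 231.29] pointing down, gripper open.
Joint ranges: [-3.13, 3.13], [-1.02, 2.26], [0.13, 2.54], [-0.95, 4.09], [0.21, 2.88], [-2.74, 2.74]. Speed limits (rad/s): [2.57, 2.57, 3.14, 3.14, 3.14, 3.14].

### API

Orientations are given as [roll, pitch, yaw] about the fixed x, y, z axes, in that order (R = Rz(yaw) Ry(pitch) Rx(roll)).
In Python, from plant import sense, capture, calibration, hand_in gives the robot as it stands. The module is installed in compiled form; this text tells all that it offers.
- The arm moves only by the tool servo_tool, never from a script. Its argument "plan" is a list of rows, each a list of 7 numbers: the shift along the tool's x, y, z in mm, then the turn, a rotation vector about the tool's x, y, z in rad, then the closure, from 0 (fully open) to 1 (shut). In form: [[tx, ty, tz, rx, ry, rz, claw], ...]. A call has 1 to 12 rows; each row shifts and turns the commanded pose from where the row before left it, along the tool's axes as they then stand; what a row does not reach is not made up. A row lasts 1/12 s, in which the tool goes at most 41.7 mm and 7.16 degrees, less where a joint would pass 70% of its speed; a pose out of reach is approached as far as the arm can. A call is refused whole if a number of a shift passes 41.7 or a number of a turn 0.125, either way. A call with a gripper value outside its range is refused whole. The fingers move at their own pace and stop on an object; the grip force is fixed at half the most. Time passes only in rows, so rows that do not move let the fingers close. It gives the time, the measured TCP pose, the force, the opening and the grip force at its end, in the units of the state.
- sense(): the state, without advancing time (a new reading comes with each control period).
- capture(name): name is "side" or "top" or "wrist"; returns (picture, depth): 400x640x3 uint8, red, green, blue; 400x640 float32, mm along the optical axis (not along the pixel's ray), 0 where there is no reading.
- calibration(name): a dict with "fov_y" (degrees; the focal length in pixels is half the picture's height over the tangent of half this angle, whatever the lens; pixels are square), "cx", "cy" (the principal point, pixels), "T" (4x4, takes a point from camera to world coordinates). Camera axes: x right, y up, looking along -z (the intrinsics and any distortion apply to the point x, -y, -z); pixel columns grow to the right and rows downward; lengths in mm; the calibration is good to about 2 mm. A picture is of the moment at which its call begins: read the wrist's pose just before it. calibration takes no time and is no camera call; for the wrist camera it gives the pose at the moment of the call.
- hand_in(): hands the job in; it is judged then, once.
The state is a dict: "clock": time; "joints": joint angles; "qvel": joint speeds; "effort": joint torques, N m; "ee_pos": TCP position; "tool_rot": TCP orientation; "force": force on the tool from outside, world axes, zero at the start; "torque": the same for the moment, N m; "grip_width": finger opening in mm; "grasp_force": force on a finger pad.
Only numpy, scipy, OpenCV 4.12 (cv2) and the standard library are available. Lean on these libraries where they do the work, as an engineer would, in place of code of your own. Each camera call takes 0.05 s, during which the arm holds its last target. There are 200 camera calls.

### The job

Two identical hold-down clamps stand open on the lab bench, and only one of them has a sample jar standing in the nest under its arm. Press that clamp's arm down until it clicks over and its detent holds it fully down, then take the gripper away. Leave the clamp over the empty nest up, and the jar standing in its nest.

Things in the scene. Friction and masses are not known exactly. Their poses are not given: they have to be found in the camera images.
- loaded_clamp (a joint): angle of the black arm (24 mm wide) of the clamp with the jar: 0 rad = raised, held up by a spring; 0.45 = fully down at its stop. Slowly pressed, its pad pushes back with about 8 N, easing near the click; past 0.36 the arm clicks over, snaps to 0.45 and a detent holds it; let go sooner and it springs up. Hinge axis 130 mm above the bench, 110 mm from the jar's axis towards the robot.
- loaded_clamp_pad (a point): top centre of the round black press pad (38 mm across) at that arm's free end: 156 mm above the bench raised, 106 mm latched, moving straight down within 3 mm. Axes turn with the arm: y along the level hinge; arm raised: x level from hinge to pad, z up; latched: 26 degrees nose down. The pad's face is level when latched, 26 degrees higher on its far side from the hinge when raised.
- empty_clamp (a joint): arm angle of the other, identical clamp, nest empty: 0 = raised, 0.45 = latched; to stay up. It stands left or right of the loaded one. Each clamp is a fixed aluminium plate 190 x 90 x 16 mm with a steel bracket (50 mm wide, pin 58 mm, top 142 mm above the bench) at the end nearer the robot; the arm points away from the robot, up to 30 degrees left or right.
- jar: sample jar, white with a steel lid, 52 mm across, 62 mm high, about 120 g, loose, standing in a round recess 8 mm deep in the loaded clamp's plate; lid 70 mm above the bench. Origin at the centre of its underside, z up. The latched arm's rubber foot stops 3 mm above the lid.
Mind the look-alikes: they are no part of the job. What is shaped like the part that bears loaded_clamp but green is not meant.

How it is judged:
By the outcome, as a careful person would: the job done as asked, in the order asked, and still so for the second after the job is handed in, with the robot touching nothing.
It also fails if it takes over 29 s, if anything falls off the work surface, if the arm or the gripper's body presses on something with over 40 N, if the wrist force passes 120 N, or if a joint passes its speed limit or range.

## Working session

There is one attempt and no reset: what is moved stays moved. The work goes in short steps, Python scripts to look and compute and a tool call to move; the robot and the scene stay as the last step left them, time stands still between calls to the robot, and variables do not carry over. Pictures are saved under pics/ and viewed, at most 10 in all, crops included, and the job is handed in when it is done.

Besides the shell and the picture viewer there is one more tool, called after ">>>" as name(argument=value, ...) on one line, values as JSON. servo_tool: Moves the arm, as the interface text tells. Its arguments: {"type":"object","properties":{"plan":{"type":"array"}},"required":["plan"]}

```bash
mkdir -p pics
cat > h.py <<'E'
import numpy as np, cv2
from plant import sense, capture, calibration, hand_in
def world(name,depth,cal=None):
    c=cal or calibration(name); h,w=depth.shape
    f=h/2/np.tan(np.radians(c["fov_y"])/2)
    v,u=np.mgrid[:h,:w]
    P=np.stack([(u-c["cx"])/f*depth,-(v-c["cy"])/f*depth,-depth],-1)
    T=np.array(c["T"]); return P@T[:3,:3].T+T[:3,3]
E
python3 - <<'E'
from h import *
for n in("side","top"):
    c=calibration(n); p,d=capture(n); cv2.imwrite(f"pics/{n}.png",p[...,::-1]); np.savez(f"{n}.npz",p=p,d=d)
    print({k:(np.round(v,3).tolist() if k=="T" else v) for k,v in c.items()})
print(sense())
E
```

```text
{'fov_y': 52.523124826796085, 'cx': 320.6058108585715, 'cy': 200.43514315872216, 'T': [[0.699, 0.397, -0.594, -52.745], [-0.714, 0.368, -0.595, -625.699], [-0.018, 0.84, 0.542, 698.432], [0.0, 0.0, 0.0, 1.0]]}
{'fov_y': 50.59981396166775, 'cx': 316.0659003358381, 'cy': 200.0045299442909, 'T': [[0.004, 0.996, -0.088, 459.962], [-1.0, 0.003, -0.009, -31.588], [-0.008, 0.088, 0.996, 1357.25], [0.0, 0.0, 0.0, 1.0]]}
{'clock': 0.1, 'joints': array([ 1.01988634e+00,  2.45717567e-01,  1.55891660e+00, -4.57589962e-06,
        1.33869590e+00, -1.74103489e-01]), 'qvel': array([ 0.0001949 , -0.00244289, -0.00095289,  0.00144067, -0.0007119 ,
        0.00040813]), 'effort': array([ 4.71318835e-04, -4.30670679e+01, -3.27129042e+01, -1.55957068e-04,
        2.89691845e-03, -6.90634430e-07]), 'ee_pos': array([238.89643617, 603.9593049 , 230.29440943]), 'tool_rot': array([-3.13988074e+00, -2.96578839e-04,  2.76478696e+00]), 'force': array([ 0.1431221 ,  0.42555316, -0.39606394]), 'torque': array([ 0.0044004 , -0.02469323, -0.07069281]), 'grasp_force': 0.0, 'grip_width': 85.47086471107673}
```

View pics/side.png

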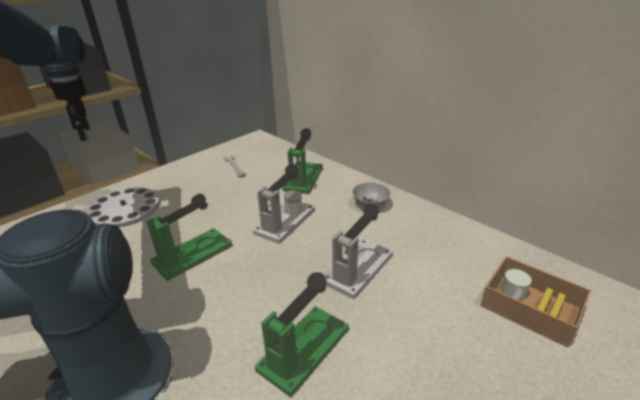

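View pics/top.png

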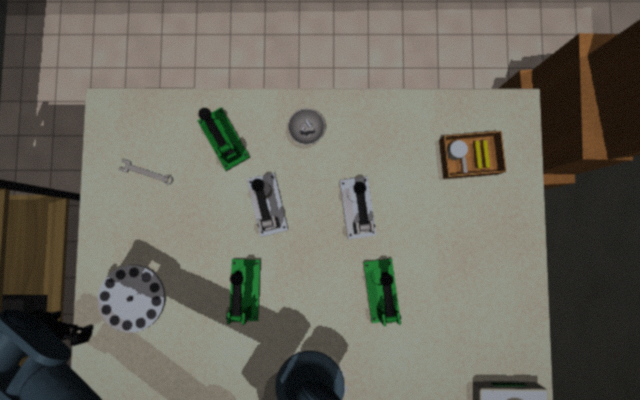

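The side view shows the jar at (293,200), under the left aluminium clamp. The right one, with its pad at (371,212), looks empty. I'll measure both and zoom in.

Run:
```python
from h import *
z=np.load("side.npz"); P=world("side",z["d"])
p=z["p"]; cv2.imwrite("pics/crop.png",cv2.resize(p[150:300,230:410,::-1],None,fx=4,fy=4,interpolation=cv2.INTER_CUBIC)) 
Z={n:np.load(n+".npz") for n in("side","top")}
boxes={"side":{"L":(160,225,255,318),"R":(200,270,325,395)},"top":{"L":(168,238,243,292),"R":(168,240,335,380)}}
for n in Z:
    p,d=Z[n]["p"],Z[n]["d"]; P=world(n,d)
    for k,(a,b,c,e) in boxes[n].items():
        q=P[a:b,c:e].reshape(-1,3); col=p[a:b,c:e].reshape(-1,3).astype(int); D=d[a:b,c:e].ravel()>0
        blk=D&(col.max(1)<60)&(q[:,2]>110)
        B=q[blk]; 
        m=B[:,:2].mean(0); _,_,V=np.linalg.svd(B[:,:2]-m); ax=V[0]*np.sign(V[0][0])
        s=(B[:,:2]-m)@ax; t=(B[:,:2]-m)@[-ax[1],ax[0]]
        print(n,k,blk.sum(),"mean",m.round(1),"yaw",np.degrees(np.arctan2(ax[1],ax[0])).round(1),"tip",(m+ax*np.percentile(s,99)).round(1),"zmax",np.percentile(B[:,2],[2,50,98]).round(1))
        tip=B[s>s.max()-38]; print("  tipregion ctr",((tip.min(0)+tip.max(0))/2).round(1),"span",np.ptp(tip,0).round(1))
        pl=D&(q[:,2]>8)&(q[:,2]<24)&(col.min(1)>60)
        r=cv2.minAreaRect(q[pl][:,:2].astype(np.float32)); print("  plate",np.round(r[0],1),np.round(r[1],1),round(r[2],1))
        jr=D&(q[:,2]>40)&(q[:,2]<76)&(q[:,0]>m[0]+10); 
        if jr.sum(): print("  jar?",jr.sum(),q[jr].mean(0).round(1))
```

```text
side L 193 mean [582.1 138. ] yaw 13.9 tip [615.8 146.3] zmax [130.2 143.9 160.4]
  tipregion ctr [602.3 146.2 144.5] span [33.3 30.8 34.7]
  plate [694.1 215.5] [406.2 131.8] 31.4
  jar? 250 [648.7 176.4  61.5]
side R 7 mean [ 588.9 -156.8] yaw -7.0 tip [ 593.4 -157.3] zmax [140.5 143.5 145.6]
  tipregion ctr [ 589.2 -156.8  143.1] span [8.7 4.2 5.1]
  plate [688.5 -91. ] [334.9 116.7] 30.1
  jar? 36 [766.6 -20.5  42.5]
top L 378 mean [570.1 135.8] yaw 15.5 tip [623.8 150.7] zmax [128.  143.8 161.8]
  tipregion ctr [606.6 145.7 152.8] span [39.  35.1 23.4]
  plate [564.5 135.5] [190.7  90.5] 13.9
  jar? 93 [606.5 132.8  66.3]
top R 359 mean [ 560.6 -150.7] yaw 7.5 tip [ 617.6 -143.2] zmax [132.4 143.6 162.9]
  tipregion ctr [ 602.7 -145.2  152.1] span [36.9 31.9 31.6]
  plate [ 555.2 -153.1] [190.6  90.1] 8.1
```

View pics/crop.png

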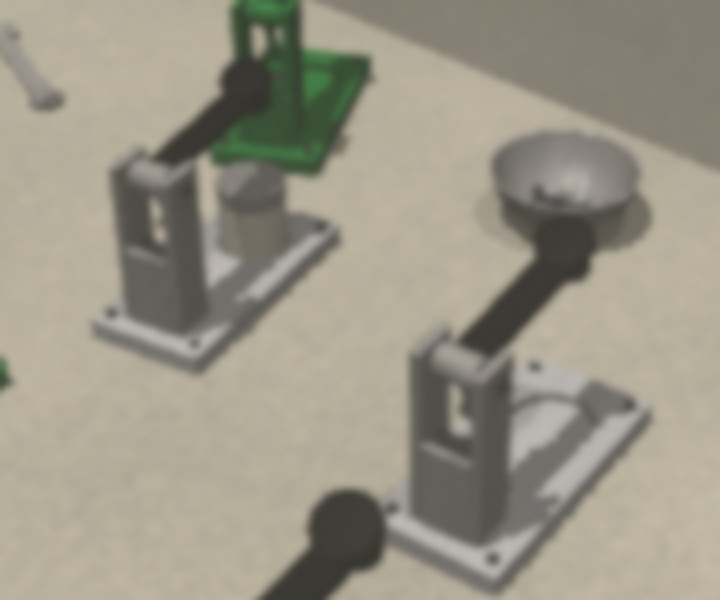

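Confirmed: the loaded clamp is the left one. The jar with its steel lid stands under its arm at crop (255,215), and the right nest is empty. The measured plate is 190×90 mm and the pad is near (605,146,156), so the sizes and heights match. I'll travel there high with the fingers shut.

>>> servo_tool(plan=[[-34,-19.4,0,0,0,0,1],[-34,-19.4,0,0,0,0,1],[-34,-19.4,0,0,0,0,1],[-34,-19.4,0,0,0,0,1],[-34,-19.4,0,0,0,0,1],[-34,-19.4,0,0,0,0,1],[-34,-19.4,0,0,0,0,1],[-34,-19.4,0,0,0,0,1],[-34,-19.4,0,0,0,0,1],[-34,-19.4,0,0,0,0,1],[-34,-19.4,0,0,0,0,1],[-34,-19.4,0,0,0,0,1]])

```text
clock: 1.1
ee_pos: [533.5, 236.1, 230.9]
tool_rot: [-3.141, -0.001, 2.765]
force: [0.3, 0.6, 0.5]
grip_width: -0.3
grasp_force: 0.0
```

>>> servo_tool(plan=[[-34,-19.4,0,0,0,0,1],[-34,-19.4,0,0,0,0,1],[-34,-19.4,0,0,0,0,1],[0,0,0,0,0,-0.124,1],[0,0,0,0,0,-0.124,1],[0,0,0,0,0,-0.124,1],[0,0,0,0,0,-0.124,1],[0,0,0,0,0,-0.124,1],[0,0,0,0,0,0,1],[0,0,0,0,0,0,1]])

```text
clock: 1.93
ee_pos: [606.1, 146.2, 230.8]
tool_rot: [3.141, -0.001, -2.902]
force: [0.8, 0.3, -0.7]
grip_width: -0.2
grasp_force: 0.0
```

Run:
```python
from h import *
s=sense(); print({k:np.round(s[k],3) for k in("clock","joints","ee_pos","tool_rot","force","grip_width")})
c=calibration("wrist"); p,d=capture("wrist"); P=world("wrist",d,c)
cv2.imwrite("pics/w1.png",p[...,::-1])
q=P.reshape(-1,3); col=p.reshape(-1,3).astype(int)
m=(d.ravel()>0)&(col.max(1)<75)&(q[:,2]>125)&(q[:,2]<170)&(abs(q[:,1]-140)<60)&(abs(q[:,0]-590)<70)
B=q[m]; print(m.sum(), B.min(0),B.max(0))
a=np.radians(13.9); u=np.array([np.cos(a),np.sin(a)]); n=np.array([-u[1],u[0]])
S=B[:,:2]@u; t=B[:,:2]@n; k=S>np.percentile(S,99.5)-38
sc=np.percentile(S,99.5)-19; tc=np.percentile(t[k],[1,99]).mean(); print("pad",sc*u+tc*n, np.percentile(t[k],[1,99]), "arm t",np.median(t[~k]))
print("plate t",np.array([564.5,135.5])@n)
```

```text
{'clock': np.float64(1.933), 'joints': array([ 0.055,  0.185,  1.629, -0.   ,  1.329, -1.756]), 'ee_pos': array([606.051, 146.155, 230.811]), 'tool_rot': array([ 3.141e+00, -1.000e-03, -2.902e+00]), 'force': array([ 0.757,  0.26 , -0.743]), 'grip_width': np.float64(-0.151)}
4209 [520.00680917 103.85542176 125.20496119] [625.34675257 166.81276208 166.17320584]
pad [603.08449585 148.31515509] [-17.82994603  16.01826129] arm t -1.221322755580921
plate t -4.076646724570516
```

View pics/w1.png

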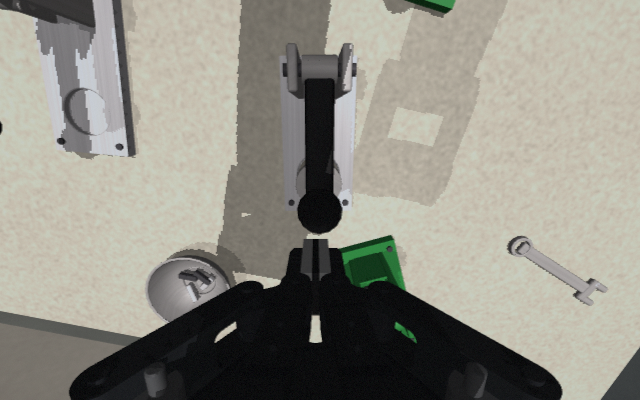

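The wrist view shows the shut fingers at (316,240), in line with the arm and its pad at (320,212). The TCP is within about 2 mm of the pad's measured centre. Descending.

>>> servo_tool(plan=[[1,0,25,0,0,0,1],[0,0,25,0,0,0,1],[0,0,10,0,0,0,1],[0,0,4,0,0,0,1],[0,0,4,0,0,0,1],[0,0,3,0,0,0,1],[0,0,3,0,0,0,1],[0,0,3,0,0,0,1]])

```text
clock: 2.65
ee_pos: [606.9, 146.2, 156.9]
tool_rot: [-3.141, 0.004, -2.899]
force: [-1.4, 0.1, 7.0]
grip_width: -0.2
grasp_force: 3.7
```

>>> servo_tool(plan=[[0,0,2,0,0,0,1],[0,0,2,0,0,0,1],[0,0,2,0,0,0,1],[0,0,2,0,0,0,1],[0,0,2,0,0,0,1],[0,0,2,0,0,0,1]])

```text
clock: 3.15
ee_pos: [608.7, 146.6, 146.7]
tool_rot: [-3.141, 0.009, -2.899]
force: [1.8, 1.4, 8.2]
grip_width: -0.2
grasp_force: 3.9
```

>>> servo_tool(plan=[[0.3,0,2,0,0,0,1],[0.3,0,2,0,0,0,1],[0.3,0,2,0,0,0,1],[0.3,0,2,0,0,0,1],[0.3,0,2,0,0,0,1],[0.3,0,2,0,0,0,1],[0.3,0,2,0,0,0,1],[0,0,2,0,0,0,1]])

```text
clock: 3.82
ee_pos: [607.7, 146.0, 131.3]
tool_rot: [-3.14, 0.012, -2.899]
force: [3.0, 1.4, 8.2]
grip_width: 0.2
grasp_force: 3.7
```

>>> servo_tool(plan=[[0,0,2,0,0,0,1],[0,0,2,0,0,0,1],[0,0,2,0,0,0,1],[0,0,2,0,0,0,1]])

```text
clock: 4.15
ee_pos: [606.9, 145.8, 122.2]
tool_rot: [-3.14, 0.009, -2.899]
force: [2.6, 0.3, 5.5]
grip_width: 0.1
grasp_force: 2.1
```

Easing as expected close to the click.

>>> servo_tool(plan=[[0,0,2,0,0,0,1],[0,0,2,0,0,0,1],[0,0,2,0,0,0,1],[0,0,2,0,0,0,1]])

```text
clock: 4.48
ee_pos: [602.5, 145.4, 109.4]
tool_rot: [3.141, -0.002, -2.898]
force: [0.1, 0.7, -0.6]
grip_width: -0.2
grasp_force: 0.0
```

>>> servo_tool(plan=[[0,0,2,0,0,0,1],[0,0,2,0,0,0,1],[0,0,1,0,0,0,1]])

```text
clock: 4.73
ee_pos: [602.6, 145.4, 106.0]
tool_rot: [3.141, -0.003, -2.898]
force: [-7.6, -0.4, 13.7]
grip_width: 0.0
grasp_force: 6.9
```

```bash
python3 -c "
from h import *
s=sense();print(s['clock'],s['ee_pos'],s['force'])"
```

```text
4.7333 [602.62850909 145.38299293 105.97386402] [-7.60773877 -0.43052565 13.71286441]
```

The force dropped to zero at 109 mm (the click), then the pad was firm at 106 mm, the latched height. Retracting straight up and back clear.

>>> servo_tool(plan=[[0,0,-4,0,0,0,1],[0,0,-10,0,0,0,1],[0,0,-25,0,0,0,1],[0,0,-35,0,0,0,1],[0,0,-35,0,0,0,1],[0,0,-35,0,0,0,1],[0,0,-10,0,0,0,1],[0,-30,0,0,0,0,1],[0,-30,0,0,0,0,1],[0,-30,0,0,0,0,1],[0,0,0,0,0,0,1],[0,0,0,0,0,0,1]])

```text
clock: 5.73
ee_pos: [625.0, 56.9, 259.0]
tool_rot: [3.141, -0.001, -2.901]
force: [0.1, 0.3, 0.0]
grip_width: -0.2
grasp_force: 0.0
```

Run:
```python
from h import *
s=sense();print(s['clock'],s['ee_pos'],s['force'])
p,d=capture("side"); P=world("side",d)
cv2.imwrite("pics/fin.png",cv2.resize(p[130:300,210:430,::-1],None,fx=3,fy=3,interpolation=cv2.INTER_CUBIC))
c=calibration("wrist"); pw,dw=capture("wrist"); 
for n,(p_,d_,P_) in {"side":(p,d,P),"wrist":(pw,dw,world("wrist",dw,c))}.items():
    q=P_.reshape(-1,3); k=(d_.ravel()>0)&(np.hypot(q[:,0]-604,q[:,1]-146)<12)&(q[:,2]>90); print(n,k.sum(),np.percentile(q[k,2],[10,50,90]) if k.any() else "")
```

```text
5.7333 [624.988353    56.86354346 258.98871491] [0.10046428 0.2971275  0.00912913]
side 29 [101.98600235 105.07843777 106.36490384]
wrist 367 [105.67070967 106.60721818 107.36517027]
```

View pics/fin.png

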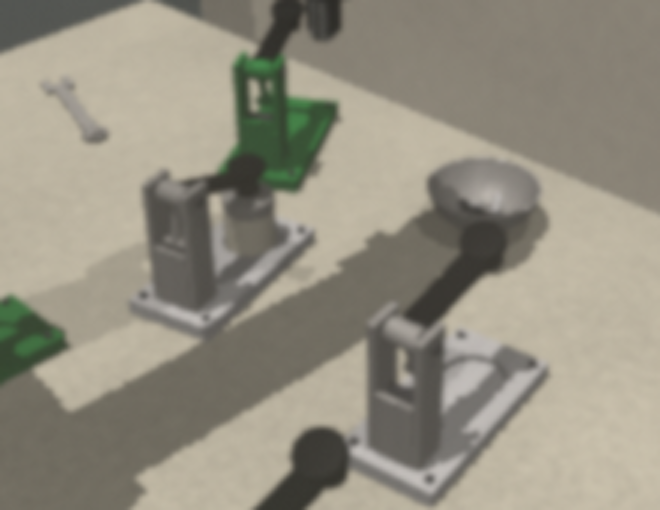

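The loaded arm is down, with its pad at (245,170) and level at 106 mm. The jar stands in its nest at (250,220). The empty clamp is still up, with its pad at (483,243), and the gripper is clear.

```bash
python3 -c "
from plant import hand_in
print(hand_in())"
```

```text
the job is handed in; nothing more can be done
None
```

The job is handed in: the loaded clamp is latched down (pad at 106 mm), the jar is standing in its nest, the empty clamp is still up, and the gripper is clear at about 5.8 s.

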